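Make up two board-repair kits

ROBOT

A 7-joint arm with a two-finger parallel gripper is mounted at the origin on the work surface. World frame = base frame: x ahead of the robot, y to its left, z up, the work surface at z = 0. Lengths are in m, angles in rad, forces in N, time in s.
With the tool pointing down it reaches from about 0.4 to 0.85 m from the base axis. Payload 4.5 kg.
Tool frame: the origin (TCP) lies at the very end of the fingers, on their centre line; the grasp point (between the pads) lies 19 mm behind it; z points along the fingers, y is the line along which they close (so a half turn about z gives the same grasp; the last joint's range is limited). The gripper opens to 88 mm and grips with 3 to 60 N. Pads are 18 mm wide; open, the fingers measure 123 mm over their backs; the gripper's body (75 mm by 187 mm) begins 45 mm behind the grasp point.
Start: joints at [1.331, 0.689, -0.195, 1.565, 0.157, 0.902, -0.215], TCP at [0.169, -0.602, 0.239] pointing down, gripper open.
Joint ranges: [-3.01, 3.01], [-0.46, 2.08], [-1.47, 1.51], [0.13, 2.56], [-1, 4.14], [0.04, 2.09], [-2.66, 2.66]. Speed limits (rad/s): [2.57, 2.57, 3.14, 3.14, 3.14, 3.14, 3.14].

INTERFACE

Orientations are given as a unit quaternion [x, y, z, w].
In Python, from plant import r, optics gives the robot as it stands.
- The arm moves only by the tool servo_tool, never from a script. Its arguments are lists of equal length, an entry for each row: "translation": the shift along the tool's x, y, z in m, a list of three; "turn": the turn, a rotation vector about the tool's x, y, z in rad, a list of three. In form: {"translation": [[dx, dy, dz], ...], "turn": [[rx, ry, rz], ...]}. A call has 1 to 10 rows; each row shifts and turns the commanded pose from where the row before left it, along the tool's axes as they then stand; what a row does not reach is not made up. A row lasts 1/8 s, in which the tool goes at most 62.5 mm and 10.7 degrees, less where a joint would pass 70% of its speed; a pose out of reach is approached as far as the arm can. A call is refused whole if a number of a shift passes 0.0625 or a number of a turn 0.188, either way. A call with a gripper value outside its range is refused whole. "grip" is the opening, from 0 (shut) to 1 (fully open), set as the call begins (left out, the last holds). The fingers move at their own pace and stop on an object; "grip_force" is the grip in N (left out, the last holds). Time passes only in rows, so rows that do not move let the fingers close. It gives the time, the measured TCP pose, the force, the opening and the grip force at its end, in the units of the state.
- r.get_state(): the state, without advancing time (a new reading comes with each control period).
- optics.snapshot(name): name is "scene" or "side" or "wrist"; returns a dict with "img" (400x640x3 uint8, red, green, blue), "z_map" (400x640 float32, m along the optical axis (not along the pixel's ray), 0 where there is no reading), "mtx" (3x3 intrinsics, pixels), "k1" (the pictures are not rectified: a ray, as slopes to the right and down, at radius r is drawn at 1 + k1 r^2 times it, then the intrinsics apply), "R" (3x3) and "t" (3): a world point X has camera coordinates R X + t. Camera axes: x right, y down, z forward; pixel columns grow to the right and rows downward; lengths in m; the calibration is good to about 2 mm. A picture is of the moment at which its call begins.
- r.finish_job(): hands the job in; it is judged then, once.
The state is a dict: "clock": time; "q": joint angles; "qd": joint speeds; "joint_torque": joint torques, N m; "tool_pos": TCP position; "eef_rot": TCP orientation; "contact_force": force on the tool from outside, world axes, zero at the start; "moment": the same for the moment, N m; "opening": opening from 0.0 (shut) to 1.0 (fully open); "finger_force": force on a finger pad.
Only numpy, scipy, OpenCV 4.12 (cv2) and the standard library are available. Lean on these libraries where they do the work, as an engineer would, in place of code of your own. Each camera call takes 0.05 s, during which the arm holds its last target. There are 200 camera calls.

TASK

Make up two repair kits: the red tray gets the black capacitor, the white relay and the finned heat sink, and the blue tray gets the silver capacitor and the yellow-taped transformer, its square pocket staying empty. Finish the whole red kit before you move any part of the blue one; set each part upright on the floor of its pocket (capacitors in the round, relay in the square, heat sink or transformer in the large rectangular one), letting go only when it is down, never dropping it. Leave the orange relay, the multimeter and the solder spool where they are.

Things in the scene. Friction and masses are not known exactly. Their poses are not given: they have to be found in the camera images.
- tray_red: The red kit tray, a plate 80 mm (x) by 206 mm (y) by 16 mm high, fixed to the bench, with three dark-floored pockets 12 mm deep (pocket floors 4 mm above the bench), all on its long y axis: round pocket 56 mm in diameter centred at y = -67 mm, square pocket 48 x 48 mm at y = -7 mm, large rectangular pocket 60 mm (x) by 70 mm (y) at y = +60 mm. Origin at the centre of its underside; z up.
- tray_blue: The blue kit tray, a plate 80 mm (x) by 206 mm (y) by 16 mm high, fixed to the bench, with three dark-floored pockets 12 mm deep (pocket floors 4 mm above the bench), all on its long y axis: round pocket 56 mm in diameter centred at y = -67 mm, square pocket 48 x 48 mm at y = -7 mm, large rectangular pocket 60 mm (x) by 70 mm (y) at y = +60 mm. Origin at the centre of its underside; z up.
- cap_black: Black round capacitor standing upright on the bench, 36 mm in diameter, 50 mm high plus two 4 mm brass terminals, about 60 g. Origin at the centre of its underside; z up.
- cap_silver: Silver (aluminium) round capacitor, standing upright, 38 mm in diameter, 62 mm high plus two 4 mm brass terminals, about 80 g. Origin at the centre of its underside; z up.
- relay_white: White box relay on a thin black base, 24 mm (x) by 30 mm (y) by 30 mm high, about 30 g. Origin at the centre of its underside; z up.
- relay_orange: Orange box relay of the same size, 24 mm (x) by 30 mm (y) by 30 mm high; a spare that belongs to neither kit and stays where it is. Origin at the centre of its underside; z up.
- heatsink: Bare aluminium heat sink, 40 mm (x) by 54 mm (y) by 34 mm high, seven upright fins running along y; grip it across x on the outer fins; about 110 g. Origin at the centre of its underside; z up.
- transformer: Small transformer with yellow tape, dark core and black base, 40 mm (x) by 48 mm (y) by 36 mm high; can be gripped across x; about 130 g. Origin at the centre of its underside; z up.
- multimeter: Orange and black multimeter lying face up, 180 mm (x) by 85 mm (y) by 43 mm high; a bystander. Origin at the centre of its underside; z up.
- solder_spool: Green-flanged solder spool standing on its flange, 60 mm in diameter, 50 mm high; a bystander. Origin at the centre of its underside; z up.

How it is judged:
On the way, in this order (a step that is already met when the one before it is completed fails the run):
1. the red kit is complete: black capacitor, white relay and heat sink each down in its pocket (x of cap_black in the frame of tray_red between -0.014 and 0.014 m and y of cap_black in the frame of tray_red between -0.081 and -0.053 m and z of each of cap_black, relay_white, heatsink in the frame of tray_red below 0.008 m and angle between each of cap_black, relay_white, heatsink's own z axis and vertical below 0.12 rad and x of relay_white in the frame of tray_red between -0.014 and 0.014 m and y of relay_white in the frame of tray_red between -0.021 and 0.007 m and x of heatsink in the frame of tray_red between -0.016 and 0.016 m and y of heatsink in the frame of tray_red between 0.042 and 0.078 m), for 0.2 s.
2. the blue kit is complete: silver capacitor and transformer each down in its pocket (all of step 1 and x of cap_silver in the frame of tray_blue between -0.014 and 0.014 m and y of cap_silver in the frame of tray_blue between -0.081 and -0.053 m and z of each of cap_silver, transformer in the frame of tray_blue below 0.008 m and angle between each of cap_silver, transformer's own z axis and vertical below 0.12 rad and x of transformer in the frame of tray_blue between -0.016 and 0.016 m and y of transformer in the frame of tray_blue between 0.042 and 0.078 m), for 0.2 s.
At the end, for the whole second after the job is handed in: All five parts in their own pockets: within 14 mm of the pocket centre along each tray axis (heat sink, transformer 16 mm in x, 18 mm in y), underside under 8 mm above the tray's underside, upright within 0.12 rad, at rest; orange relay moved under 20 mm, multimeter and spool under 30 mm (all of step 2 and linear speed of each of cap_black, relay_white, heatsink, cap_silver, transformer below 0.02 m/s and distance of relay_orange from where it was at the start of the episode below 0.02 m and distance of each of multimeter, solder_spool from where it was at the start of the episode below 0.03 m); the robot touches nothing.
It fails at once if a part of the blue kit moved more than 50 mm while the red kit is not complete (distance of any of cap_silver, transformer from where it was at the start of the episode above 0.05 m and not ((x of cap_black in the frame of tray_red between -0.014 and 0.014 m and y of cap_black in the frame of tray_red between -0.081 and -0.053 m and z of cap_black in the frame of tray_red below 0.008 m and angle between cap_black's own z axis and vertical below 0.12 rad) and (x of relay_white in the frame of tray_red between -0.014 and 0.014 m and y of relay_white in the frame of tray_red between -0.021 and 0.007 m and z of relay_white in the frame of tray_red below 0.008 m and angle between relay_white's own z axis and vertical below 0.12 rad) and (x of heatsink in the frame of tray_red between -0.016 and 0.016 m and y of heatsink in the frame of tray_red between 0.042 and 0.078 m and z of heatsink in the frame of tray_red below 0.008 m and angle between heatsink's own z axis and vertical below 0.12 rad))).
It fails at once if a part is let go more than 35 mm above the bench ((height (world z) of cap_black above 0.035 m and contact force between cap_black and the fingers below 0.05 N) or (height (world z) of relay_white above 0.035 m and contact force between relay_white and the fingers below 0.05 N) or (height (world z) of heatsink above 0.035 m and contact force between heatsink and the fingers below 0.05 N) or (height (world z) of cap_silver above 0.035 m and contact force between cap_silver and the fingers below 0.05 N) or (height (world z) of transformer above 0.035 m and contact force between transformer and the fingers below 0.05 N)).
It fails at once if the orange relay, the multimeter or the spool is disturbed (distance of relay_orange from where it was at the start of the episode above 0.02 m or distance of any of multimeter, solder_spool from where it was at the start of the episode above 0.03 m).
It also fails if it takes over 118 s, if anything falls off the work surface, if the arm or the gripper's body presses on something with over 40 N, if the wrist force passes 120 N, or if a joint passes its speed limit or range.

## Working session

There is one attempt and no reset: what is moved stays moved. The work goes in short steps, Python scripts to look and compute and a tool call to move; the robot and the scene stay as the last step left them, time stands still between calls to the robot, and variables do not carry over. Pictures are saved under pics/ and viewed, at most 14 in all, crops included, and the job is handed in when it is done.

Besides the shell and the picture viewer there is one more tool, called after "Call:" by a JSON object that holds its "method" and its "body", one argument or row to a line. servo_tool: Moves the arm, as the interface text tells. Its arguments: {"type":"object","properties":{"translation":{"type":"array"},"turn":{"type":"array"},"grip":{"type":"number"},"grip_force":{"type":"number"}},"required":["translation","turn"]}

```bash
ls; mkdir -p pics
cat > h.py <<'E'
import numpy as np, cv2
from plant import r, optics
def snap(n,save=None):
    s=optics.snapshot(n)
    if save: cv2.imwrite('pics/'+save,cv2.cvtColor(s['img'],cv2.COLOR_RGB2BGR))
    return s
def rays(s,uv):
    uv=np.atleast_2d(np.array(uv,float)); K=s['mtx']
    d=np.c_[(uv[:,0]-K[0,2])/K[0,0],(uv[:,1]-K[1,2])/K[1,1]]
    x=d.copy()
    for _ in range(20): x=d/(1+s['k1']*(x**2).sum(1,keepdims=True))
    return np.c_[x,np.ones(len(x))]
def onplane(s,uv,z):
    d=rays(s,uv)@s['R']; o=-s['R'].T@s['t']
    return o+d*((z-o[2])/d[:,2])[:,None]
def cloud(s):
    h,w=s['z_map'].shape; v,u=np.mgrid[:h,:w]
    X=rays(s,np.c_[u.ravel(),v.ravel()])*s['z_map'].reshape(-1,1)
    P=(X-s['t'])@s['R']; P[s['z_map'].ravel()==0]=np.nan
    return P.reshape(h,w,3)
E
python3 - <<'E'
from h import *
print(r.get_state())
for n in ['scene','side','wrist']:
    s=snap(n,n+'0.png'); print(n,-s['R'].T@s['t'],s['R'].tolist(),s['mtx'][0,0],s['k1'],(s['z_map']>0).mean())
E
```

```text
pics
{'clock': 0.0, 'q': array([ 1.33080527,  0.68994742, -0.19449339,  1.5663112 ,  0.15731848,
        0.90249895, -0.21511313]), 'qd': array([ 1.59431636e-03,  4.95107542e-05, -1.17953943e-04, -1.28541424e-03,
       -2.27363744e-03, -1.16213716e-03,  4.90053889e-04]), 'joint_torque': array([ 1.38481823e-04, -5.27563083e+01, -1.26662850e+00, -1.53428489e+01,
       -5.25587762e-02,  6.53573268e-03,  1.84662372e-04]), 'tool_pos': array([ 0.16876137, -0.6011491 ,  0.23794108]), 'eef_rot': array([ 9.90639757e-01,  1.36499401e-01, -1.99112139e-04, -8.63971359e-04]), 'contact_force': array([ 0.53795668,  0.75392043, -0.15595975]), 'moment': array([-0.00254518,  0.01313924,  0.00670493]), 'finger_force': 0.0, 'opening': 0.9993719278234207}
scene [ 1.29382866 -0.07059763  0.66338038] [[0.10887880650694111, 0.9939814276469859, 0.012096569203047592], [0.5999284070028446, -0.05600237729140575, -0.7980912480467011], [-0.7926104414935836, 0.09415229806314393, -0.6024151664797089]] 393.0969653267329 -0.044283512795321806 0.99583984375
side [0.28495558 1.09483166 1.06258652] [[-0.9865791486318518, -0.16257719077486787, -0.015173678677315396], [-0.09820806871779816, 0.6650576449988505, -0.7403063582513006], [0.13044829904437408, -0.7288806389720712, -0.6720983971176352]] 512.9118893667041 -0.13345823207203134 0.99584375
wrist [ 0.23696144 -0.5825451   0.38341605] [[0.27076392370117974, -0.9626455471929227, -0.0006693964313229069], [-0.9254167954763777, -0.2604839566237439, 0.2752305633316788], [-0.26512384327362076, -0.07390303654979313, -0.9613780156195306]] 325.65367002921096 -0.013684433512910378 0.99578125
```

View pics/scene0.png

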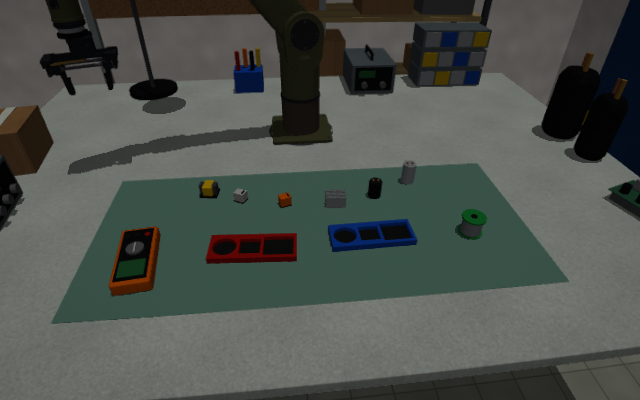

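View pics/side0.png

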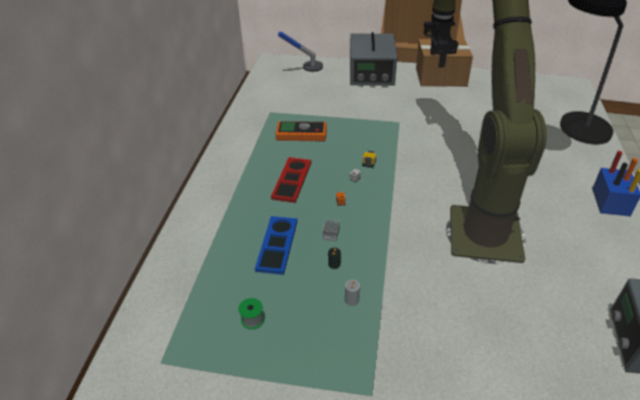

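The scene view shows, from left to right: transformer (208,188), white relay (240,195), orange relay (285,200), heat sink (335,199), black cap (375,187), silver cap (408,172), red tray (252,247) and blue tray (372,235). Both round pockets are on the left, towards -y. The side view agrees.

```bash
cat > m.py <<'E'
from h import *
S={'scene':dict(transformer=(208,188),relay_white=(240,195),relay_orange=(285,200),heatsink=(335,199),cap_black=(375,187),cap_silver=(408,172),spool=(473,222),meter=(136,260))}
H=dict(transformer=.036,relay_white=.030,relay_orange=.03,heatsink=.034,cap_black=.05,cap_silver=.062,spool=.05,meter=.043)
def objs(names=H):
    out={}
    for cam in ['scene','side']:
        s=snap(cam); C=cloud(s)
        hsv=cv2.cvtColor(s['img'],cv2.COLOR_RGB2HSV)
        for t,m in [('red',((hsv[...,0]<6)|(hsv[...,0]>174))&(hsv[...,1]>170)&(hsv[...,2]>60)),('blue',(abs(hsv[...,0].astype(int)-112)<10)&(hsv[...,1]>150)&(hsv[...,2]>60))]:
            m=m&(C[...,2]<.03)&(C[...,2]>.008)&(C[...,0]>.4)&(C[...,0]<.9)&(abs(C[...,1])<.6)
            m=cv2.morphologyEx(m.astype(np.uint8),cv2.MORPH_OPEN,np.ones((2,2)))
            n,l,st,_=cv2.connectedComponentsWithStats(m); k=1+st[1:,4].argmax()
            v,u=np.nonzero(l==k)
            P=onplane(s,np.c_[u,v],.016)[:,:2]; rc=cv2.minAreaRect(P.astype(np.float32)*1000)
            print(cam,t,np.round(rc[0],1),np.round(rc[1],1),round(rc[2],1),'z',np.median(C[l==k][:,2]).round(4))
        m=((C[...,2]>.012)&(C[...,2]<.08)&(C[...,0]>.3)&(C[...,0]<.9)&(abs(C[...,1])<.6)).astype(np.uint8)
        n,l,st,_=cv2.connectedComponentsWithStats(m)
        for k in range(1,n):
            if st[k,4]<25: continue
            P=C[l==k]; zt=np.percentile(P[:,2],90); T=P[P[:,2]>zt-.005]
            rc=cv2.minAreaRect(T[:,:2].astype(np.float32)*1000)
            ra=cv2.minAreaRect(P[:,:2].astype(np.float32)*1000)
            f=lambda rc:(np.round(rc[0],1).tolist(),np.round(rc[1],1).tolist(),round(rc[2],1))
            print(cam,st[k],zt.round(3),'top',f(rc),'all',f(ra),s['img'][l==k].mean(0).round())
if __name__=='__main__': objs()
E
python3 m.py
```

```text
scene red [ 611.5 -151. ] [205.1  80.2] 86.4 z nan
scene blue [593.7 138. ] [ 82.3 206.7] 1.4 z nan
scene [402 160  15  22 266] 0.066 top ([360.2, 294.6], [34.5, 37.0], 74.5) all ([362.2, 292.0], [36.9, 39.1], 24.6) [58. 61. 60.]
scene [368 177  14  20 224] 0.054 top ([423.1, 179.4], [32.7, 35.7], 56.3) all ([423.9, 179.2], [34.0, 36.0], 53.4) [9. 9. 8.]
scene [198 180  21  16 257] 0.039 top ([373.6, -282.9], [48.9, 39.8], 82.5) all ([374.4, -282.5], [50.0, 41.4], 82.5) [66. 56. 14.]
scene [233 188  15  13 140] 0.033 top ([409.8, -193.0], [30.7, 24.2], 60.6) all ([409.9, -193.0], [32.3, 24.2], 61.3) [72. 74. 72.]
scene [325 189  22  17 330] 0.037 top ([447.7, 64.9], [53.8, 46.0], 88.5) all ([447.7, 64.9], [53.8, 46.0], 88.5) [57. 60. 61.]
scene [278 192  14  13 131] 0.033 top ([440.3, -71.8], [26.9, 30.2], 18.9) all ([440.3, -71.9], [26.9, 30.5], 18.9) [89. 38.  7.]
scene [460 209  27  27 538] 0.053 top ([595.1, 390.6], [58.1, 61.3], 63.0) all ([595.6, 390.9], [58.8, 61.7], 67.0) [23. 57. 32.]
scene [ 328  219   90   30 1146] 0.02 top ([592.0, 136.7], [84.7, 207.1], 1.2) all ([592.0,
[... 1034 characters left out ...]
37.0, -67.4], [26.0, 33.3], 23.9) [139.  77.  34.]
side [254 216  43  57 685] 0.018 top ([590.2, 139.7], [81.3, 214.3], 1.1) all ([590.2, 139.7], [81.3, 214.3], 1.1) [ 29.  69. 135.]
side [322 218  18  21 230] 0.034 top ([445.9, 68.5], [57.8, 40.7], 86.2) all ([445.8, 66.7], [61.2, 41.5], 87.3) [88. 95. 94.]
side [328 248  13  19 215] 0.051 top ([419.7, 182.3], [33.5, 34.5], 14.7) all ([419.7, 183.3], [32.4, 37.8], 9.1) [39. 45. 40.]
side [345 280  15  24 312] 0.063 top ([357.9, 295.3], [34.8, 36.2], 6.6) all ([357.3, 296.6], [38.1, 36.6], 75.0) [103. 107. 105.]
side [238 298  25  28 519] 0.052 top ([594.3, 393.3], [57.1, 58.7], 26.4) all ([594.7, 392.1], [60.1, 57.5], 69.1) [ 38. 102.  58.]
```

```bash
cat > go.py <<'E'
import sys
from h import *
from scipy.spatial.transform import Rotation as Ro
def go(x,y,z,deg):
    s=r.get_state(); R0=Ro.from_quat(s['eef_rot'])
    Rt=Ro.from_euler('z',deg,degrees=True)*Ro.from_euler('x',180,degrees=True)
    print('t',round(s['clock'],2),'pos',s['tool_pos'].round(4),'open',round(s['opening'],3),'F',s['contact_force'].round(1))
    print('shift',R0.inv().apply(np.array([x,y,z])-s['tool_pos']).round(4),'turn',(R0.inv()*Rt).as_rotvec().round(3))
if __name__=='__main__': go(*map(float,sys.argv[1:]))
E
python3 go.py 0.408 -0.191 0.2 61
```

```text
t 0.25 pos [ 0.1689 -0.6015  0.2384] open 1.003 F [-0.9 -0.7 -0. ]
shift [ 0.3412 -0.3305  0.0386] turn [-0.001 -0.    -0.791]
```

Call:
{"method": "servo_tool", "body": {
  "translation": [
    [0.0425,-0.041,0.005],
    [0.0425,-0.041,0.005],
    [0.0425,-0.041,0.005],
    [0.0425,-0.041,0.005],
    [0.0425,-0.041,0.005],
    [0.0425,-0.041,0.005],
    [0.0425,-0.041,0.005],
    [0.0425,-0.041,0.005],
    [0,0,0],
    [0,0,0]
  ],
  "turn": [
    [0,0,0],
    [0,0,0],
    [0,0,0],
    [0,0,0],
    [0,0,0],
    [0,0,0],
    [0,0,0],
    [0,0,0],
    [0,0,-0.18],
    [0,0,-0.18]
  ],
  "grip": 1
}}

```text
clock: 1.5
tool_pos: [0.4085, -0.1926, 0.1987]
eef_rot: [0.949, 0.316, 0.0, 0.0]
contact_force: [0.1, -0.8, -0.1]
opening: 1.002
finger_force: 0.0
```

```bash
python3 go.py 0.408 -0.191 0.2 61
```

```text
t 1.5 pos [ 0.4085 -0.1926  0.1987] open 1.002 F [ 0.1 -0.8 -0.1]
shift [ 0.0006 -0.0016 -0.0013] turn [ 0.     0.    -0.421]
```

Tracking is good. I'll finish the turn and measure with the wrist camera.

Call:
{"method": "servo_tool", "body": {
  "translation": [
    [0,0,0],
    [0,0,0],
    [0,0,0],
    [0,0,0]
  ],
  "turn": [
    [0,0,-0.18],
    [0,0,-0.18],
    [0,0,-0.06],
    [0,0,0]
  ]
}}

```text
clock: 2.0
tool_pos: [0.4077, -0.1941, 0.1988]
eef_rot: [0.865, 0.502, 0.0, 0.0]
contact_force: [-0.1, -0.3, 0.3]
opening: 1.001
finger_force: 0.0
```

```bash
cat > w.py <<'E'
# wrist-camera measurement: heights > lo in world, near TCP
from h import *
import sys
def w(save=None):
    s=snap('wrist',save); C=cloud(s); p=r.get_state()['tool_pos']
    print('tcp',p.round(4))
    m=((C[...,2]>.010)&(C[...,2]<.075)&(C[...,0]>.3)&(C[...,0]<.75)).astype(np.uint8)
    n,l,st,_=cv2.connectedComponentsWithStats(m)
    for k in range(1,n):
        if st[k,4]<300: continue
        v,u=np.nonzero(l==k); P=C[l==k]; zt=np.percentile(P[:,2],90)
        T=P[P[:,2]>zt-.004]; rc=cv2.minAreaRect(T[:,:2].astype(np.float32)*1000)
        print('bbox',st[k].tolist(),'ztop',zt.round(4),np.round(rc[0],1),np.round(rc[1],1),round(rc[2],1),s['img'][l==k].mean(0).round())
w(*sys.argv[1:])
E
python3 w.py w1.png
```

```text
tcp [ 0.4077 -0.1941  0.1988]
bbox [419, 0, 135, 156, 7412] ztop 0.0165 [ 606.9 -179.5] [155.7  82.1] 86.5 [163.  38.  35.]
bbox [257, 29, 43, 45, 1049] ztop 0.0302 [437.7 -73.4] [24.  30.3] 17.1 [206. 121.  62.]
bbox [302, 163, 25, 34, 779] ztop 0.0304 [ 407.  -193.9] [29.9 23.9] 62.5 [174. 174. 171.]
bbox [496, 177, 144, 106, 5011] ztop 0.0367 [ 634.  -377.8] [59.  99.5] 62.9 [106.  69.  37.]
bbox [305, 240, 43, 54, 1592] ztop 0.0363 [ 370.1 -283.2] [48.6 39.6] 82.1 [103.  90.  45.]
```

View pics/w1.png

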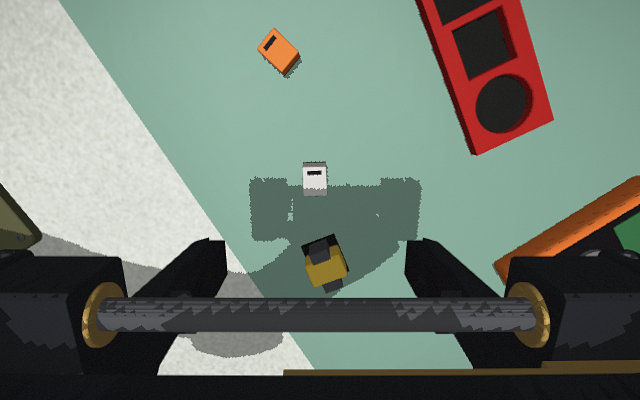

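The wrist view shows the white relay at (315,179), between the open fingers, with depth dimensions of exactly 30x24 mm. I'll use the wrist measurement and go down.

Call:
{"method": "servo_tool", "body": {
  "translation": [
    [0.0002,-0.0005,0.05],
    [0,0,0.05],
    [0,0,0.045],
    [0,0,0.03],
    [0,0,0.01],
    [0,0,0]
  ],
  "turn": [
    [0,0,-0.026],
    [0,0,0],
    [0,0,0],
    [0,0,0],
    [0,0,0],
    [0,0,0]
  ],
  "grip": 0.6
}}

```text
clock: 2.8
tool_pos: [0.4098, -0.1947, 0.0164]
eef_rot: [0.858, 0.514, -0.002, -0.002]
contact_force: [-1.0, 0.4, 0.5]
opening: 0.599
finger_force: 0.0
```

Call:
{"method": "servo_tool", "body": {
  "translation": [
    [0,0,0],
    [0,0,0],
    [0,0,0],
    [0,0,0],
    [0,0,0],
    [0,0,0]
  ],
  "turn": [
    [0,0,0],
    [0,0,0],
    [0,0,0],
    [0,0,0],
    [0,0,0],
    [0,0,0]
  ],
  "grip": 0,
  "grip_force": 12
}}

```text
clock: 3.55
tool_pos: [0.4098, -0.1949, 0.0174]
eef_rot: [0.858, 0.514, -0.001, -0.002]
contact_force: [-0.0, 0.6, 6.2]
opening: 0.268
finger_force: 12.0
```

Call:
{"method": "servo_tool", "body": {
  "translation": [
    [0,0,-0.03],
    [0,0,-0.05],
    [0,0,-0.05],
    [0,0,0]
  ],
  "turn": [
    [0,0,0],
    [0,0,0],
    [0,0,0],
    [0,0,0]
  ]
}}

```text
clock: 4.05
tool_pos: [0.412, -0.1958, 0.1498]
eef_rot: [0.858, 0.513, 0.001, -0.0]
contact_force: [0.7, 0.1, -1.2]
opening: 0.27
finger_force: 12.0
```

```bash
python3 go.py 0.6086 -0.159 0.15 86.5
```

```text
t 4.05 pos [ 0.412  -0.1958  0.1498] open 0.27 F [ 0.7  0.1 -1.2]
shift [1.253e-01 1.559e-01 1.000e-04] turn [ 0.001 -0.001 -0.431]
```

Call:
{"method": "servo_tool", "body": {
  "translation": [
    [0.0313,0.039,0],
    [0.0313,0.039,0],
    [0.0313,0.039,0],
    [0.0313,0.039,0],
    [0,0,0],
    [0,0,0],
    [0,0,0],
    [0,0,0]
  ],
  "turn": [
    [0,0,0],
    [0,0,0],
    [0,0,0],
    [0,0,0],
    [0,0,-0.18],
    [0,0,-0.18],
    [0,0,-0.07],
    [0,0,0]
  ]
}}

```text
clock: 5.05
tool_pos: [0.606, -0.1583, 0.1444]
eef_rot: [0.728, 0.685, -0.002, -0.003]
contact_force: [-0.1, -0.1, -0.6]
opening: 0.269
finger_force: 12.0
```

```bash
cat > tray.py <<'E'
# wrist view: tray outline and dark pocket floors (relative to measured calibration)
from h import *
import sys
def tray(col,save=None):
    s=snap('wrist',save); C=cloud(s); hsv=cv2.cvtColor(s['img'],cv2.COLOR_RGB2HSV)
    h=hsv[...,0].astype(int); m=((h<6)|(h>174)) if col=='red' else abs(h-112)<12
    m=(m&(hsv[...,1]>120)&(abs(C[...,2]-.016)<.006)).astype(np.uint8)
    n,l,st,_=cv2.connectedComponentsWithStats(m); k=1+st[1:,4].argmax()
    rc=cv2.minAreaRect(C[l==k][:,:2].astype(np.float32)*1000)
    print('outline',st[k],np.round(rc[0],1),np.round(rc[1],1),round(rc[2],1))
    cs,hi=cv2.findContours((l==k).astype(np.uint8),cv2.RETR_CCOMP,cv2.CHAIN_APPROX_NONE)
    for c,q in zip(cs,hi[0]):
        if q[3]>=0 and cv2.contourArea(c)>200:
            P=onplane(s,c[:,0],.016)[:,:2]; rc=cv2.minAreaRect(P.astype(np.float32)*1000)
            print('hole',np.round(rc[0],1),np.round(rc[1],1),round(rc[2],1))
tray(*sys.argv[1:])
E
python3 tray.py red w2.png; python3 go.py 0.6086 -0.159 0.15 86.5
```

```text
outline [ 269   59  102  182 7080] [ 610.  -127.6] [152.5  80.1] 86.5
hole [611.7 -94.2] [70.3 61.1] 86.6
t 5.1 pos [ 0.6062 -0.1583  0.1448] open 0.27 F [ 0.9  0.  -0.8]
shift [-0.0006  0.0024 -0.0052] turn [-0.007 -0.001 -0.001]
```

View pics/w2.png

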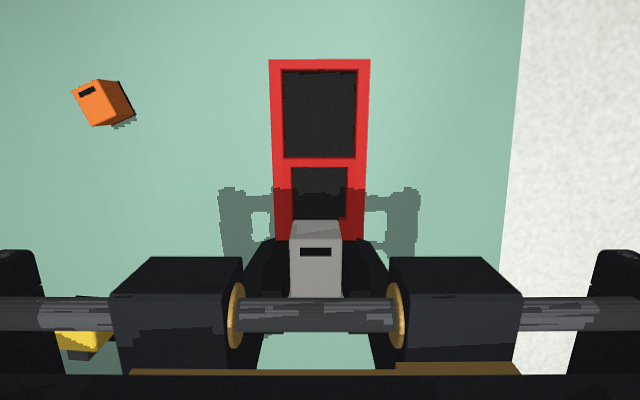

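The wrist view shows the relay held at (315,265), the red tray's large pocket at (320,113) and its square pocket at (318,192). The red tray centre works out at (0.608,-0.154), yaw -3.5°.

```bash
python3 go.py 0.6078 -0.1612 0.0214 86.5
```

```text
t 5.1 pos [ 0.6062 -0.1583  0.1448] open 0.27 F [ 0.9  0.  -0.8]
shift [-0.003   0.0026  0.1234] turn [-0.007 -0.001 -0.001]
```

Call:
{"method": "servo_tool", "body": {
  "translation": [
    [-0.003,0.0026,0.03],
    [0,0,0.04],
    [0,0,0.02],
    [0,0,0.008],
    [0,0,0],
    [0,0,0]
  ],
  "turn": [
    [-0.007,0,0],
    [0,0,0],
    [0,0,0],
    [0,0,0],
    [0,0,0],
    [0,0,0]
  ]
}}

```text
clock: 5.85
tool_pos: [0.6103, -0.1612, 0.0494]
eef_rot: [0.728, 0.685, 0.002, 0.001]
contact_force: [0.1, 0.2, -0.6]
opening: 0.269
finger_force: 12.0
```

```bash
python3 go.py 0.6078 -0.1612 0.0214 86.5
```

```text
t 5.85 pos [ 0.6103 -0.1612  0.0494] open 0.269 F [ 0.1  0.2 -0.6]
shift [-0.0002 -0.0026  0.028 ] turn [ 0.004 -0.002 -0.   ]
```

Call:
{"method": "servo_tool", "body": {
  "translation": [
    [0,-0.0025,0.01],
    [0,0,0.01],
    [0,0,0.004],
    [0,0,0.002],
    [0,0,0.001],
    [0,0,0]
  ],
  "turn": [
    [0,0,0],
    [0,0,0],
    [0,0,0],
    [0,0,0],
    [0,0,0],
    [0,0,0]
  ]
}}

```text
clock: 6.6
tool_pos: [0.6069, -0.1609, 0.0215]
eef_rot: [0.728, 0.685, 0.001, 0.0]
contact_force: [-1.4, 0.2, 2.6]
opening: 0.273
finger_force: 12.0
```

```bash
python3 go.py 0.6078 -0.1612 0.0214 86.5
```

```text
t 6.6 pos [ 0.6069 -0.1609  0.0215] open 0.273 F [-1.4  0.2  2.6]
shift [-0.0002  0.001   0.0001] turn [ 0.002 -0.002  0.   ]
```

Call:
{"method": "servo_tool", "body": {
  "translation": [
    [0,0,0],
    [0,0,0],
    [0,0,0],
    [0,0,-0.02],
    [0,0,-0.04],
    [0,0,-0.05],
    [0,0,-0.05],
    [0,0,0]
  ],
  "turn": [
    [0,0,0],
    [0,0,0],
    [0,0,0],
    [0,0,0],
    [0,0,0],
    [0,0,0],
    [0,0,0],
    [0,0,0]
  ],
  "grip": 0.5
}}

```text
clock: 7.6
tool_pos: [0.6096, -0.1606, 0.1869]
eef_rot: [0.728, 0.685, 0.005, 0.004]
contact_force: [0.4, 0.2, 0.4]
opening: 0.498
finger_force: 0.0
```

```bash
cat >> w.py <<'E'
E
python3 w.py w3.png; python3 go.py 0.447 0.062 0.19 88
```

```text
tcp [ 0.6078 -0.1611  0.1842]
bbox [267, 63, 89, 207, 7880] ztop 0.0164 [ 608.3 -154.8] [207.2  80.3] 86.5 [168.  44.  42.]
bbox [96, 80, 49, 41, 1318] ztop 0.0301 [437.9 -73.5] [25.1 29.8] 17.9 [188. 104.  49.]
bbox [298, 166, 26, 36, 881] ztop 0.0343 [ 606.8 -161.7] [30.6 23.7] 86.9 [186. 186. 183.]
bbox [264, 343, 142, 26, 2080] ztop 0.0331 [ 651.7 -370.7] [12.4 95.9] 89.2 [152.  80.  36.]
t 7.65 pos [ 0.6078 -0.1611  0.1842] open 0.5 F [-1.   0.3 -0.4]
shift [ 0.213  -0.174  -0.0068] turn [ 0.007 -0.001 -0.026]
```

View pics/w3.png

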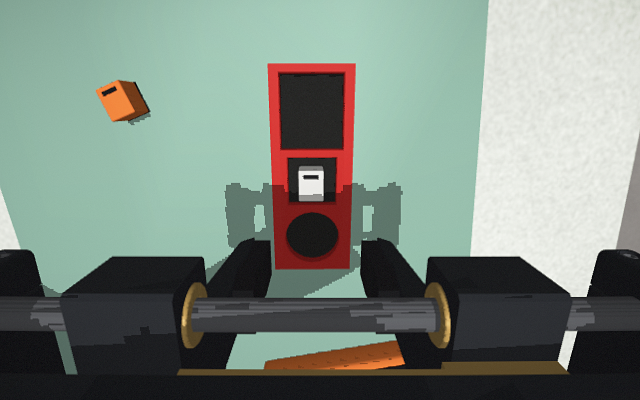

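The view shows the white relay upright in the square pocket at (311,184), within about 1 mm of centre and with its top at 34.3 mm, so it is down. The heat sink is next.

Call:
{"method": "servo_tool", "body": {
  "translation": [
    [0.0426,-0.0348,0],
    [0.0426,-0.0348,0],
    [0.0426,-0.0348,0],
    [0.0426,-0.0348,0],
    [0.0426,-0.0348,0],
    [0,0,0],
    [0,0,0]
  ],
  "turn": [
    [0,0,0],
    [0,0,0],
    [0,0,0],
    [0,0,0],
    [0,0,-0.02],
    [0,0,0],
    [0,0,0]
  ],
  "grip": 1
}}

```text
clock: 8.52
tool_pos: [0.4457, 0.0612, 0.1807]
eef_rot: [0.721, 0.692, 0.001, 0.0]
contact_force: [0.4, -0.3, 0.8]
opening: 1.001
finger_force: 0.0
```

```bash
python3 w.py; python3 go.py 0.447 0.066 0.014 88
```

```text
tcp [0.4461 0.0607 0.1807]
bbox [422, 0, 101, 208, 8709] ztop 0.0164 [590.8 124.4] [ 81.9 185.4] 1.6 [ 44.  93. 186.]
bbox [254, 22, 48, 53, 1941] ztop 0.0508 [419.9 178.7] [34.9 34.7] 47.2 [44. 41. 36.]
bbox [425, 332, 34, 37, 652] ztop 0.0165 [ 583.5 -144.3] [51.2 32.7] 83.5 [161.  36.  33.]
bbox [448, 349, 25, 20, 378] ztop 0.0336 [ 602.6 -148.5] [16.1  8.4] 7.5 [114. 113. 110.]
t 8.57 pos [0.4461 0.0607 0.1807] open 0.995 F [ 0.7 -0.3 -0.7]
shift [0.0052 0.0004 0.1667] turn [ 0.001 -0.001 -0.008]
```

Run:
```python
from h import *
s=snap('wrist','w4.png');C=cloud(s)
m=(abs(C[...,0]-.447)<.05)&(abs(C[...,1]-.066)<.05)
P=C[m];print(len(P),np.percentile(P[:,2],[1,50,75,90,99]))
m&=(C[...,2]>.006)&(C[...,2]<.05);print(m.sum())
print(cv2.minAreaRect(C[m&(C[...,2]>.025)][:,:2].astype(np.float32)*1000), cv2.minAreaRect(C[m][:,:2].astype(np.float32)*1000))
```

```text
44410 [-0.00098744  0.26135605  0.27836707  0.28100183  0.28268729]
1571
((446.34442138671875, 63.98614501953125), (54.242801666259766, 39.65535354614258), 86.90862274169922) ((446.2958068847656, 63.991432189941406), (54.21324920654297, 39.696327209472656), 86.76173400878906)
```

View pics/w4.png

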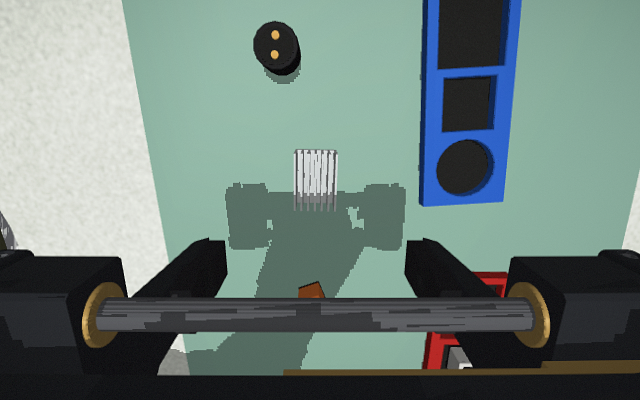

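The heat sink shows at (316,180), centred at (0.4463,0.064), yaw -3.1°, and the black cap is at (277,47).

Call:
{"method": "servo_tool", "body": {
  "translation": [
    [0.0035,0,0.04],
    [0,0,0.05],
    [0,0,0.045],
    [0,0,0.024],
    [0,0,0.008],
    [0,0,0],
    [0,0,0]
  ],
  "turn": [
    [0,0,0.01],
    [0,0,0],
    [0,0,0],
    [0,0,0],
    [0,0,0],
    [0,0,0],
    [0,0,0]
  ]
}}

```text
clock: 9.5
tool_pos: [0.4469, 0.0651, 0.0143]
eef_rot: [0.725, 0.688, 0.002, 0.0]
contact_force: [-0.4, -0.2, 0.1]
opening: 1.003
finger_force: 0.0
```

Call:
{"method": "servo_tool", "body": {
  "translation": [
    [0,0,0],
    [0,0,0],
    [0,0,0],
    [0,0,0],
    [0,0,0],
    [0,0,0],
    [0,0,0]
  ],
  "turn": [
    [0,0,0],
    [0,0,0],
    [0,0,0],
    [0,0,0],
    [0,0,0],
    [0,0,0],
    [0,0,0]
  ],
  "grip": 0,
  "grip_force": 20
}}

```text
clock: 10.38
tool_pos: [0.4463, 0.0657, 0.0142]
eef_rot: [0.725, 0.689, 0.001, 0.0]
contact_force: [-0.4, 0.1, 0.4]
opening: 0.451
finger_force: 20.0
```

Call:
{"method": "servo_tool", "body": {
  "translation": [
    [0,0,-0.01],
    [0,0,-0.03],
    [0,0,-0.05],
    [0,0,-0.04],
    [0,0,0]
  ],
  "turn": [
    [0,0,0],
    [0,0,0],
    [0,0,0],
    [0,0,0],
    [0,0,0]
  ]
}}

```text
clock: 11.0
tool_pos: [0.4478, 0.0655, 0.1437]
eef_rot: [0.725, 0.688, 0.004, 0.002]
contact_force: [0.5, -0.0, -1.5]
opening: 0.454
finger_force: 20.0
```

```bash
python3 go.py 0.6122 -0.095 0.14 86.5
```

```text
t 11.0 pos [0.4478 0.0655 0.1437] open 0.454 F [ 0.5 -0.  -1.5]
shift [-0.1517  0.1725  0.0046] turn [ 0.008 -0.003  0.009]
```

Call:
{"method": "servo_tool", "body": {
  "translation": [
    [-0.03,0.0345,0],
    [-0.03,0.0345,0],
    [-0.03,0.0345,0],
    [-0.03,0.0345,0],
    [-0.03,0.0345,0],
    [0,0,0],
    [0,0,0.03],
    [0,0,0.04],
    [0,0,0.018],
    [0,0,0]
  ],
  "turn": [
    [0.006,0,0],
    [0,0,0],
    [0,0,0],
    [0,0,0.008],
    [0,0,0],
    [0,0,0],
    [0,0,0],
    [0,0,0],
    [0,0,0],
    [0,0,0]
  ]
}}

```text
clock: 12.25
tool_pos: [0.6092, -0.0928, 0.0517]
eef_rot: [0.727, 0.686, -0.002, -0.002]
contact_force: [0.7, -0.3, -0.6]
opening: 0.452
finger_force: 20.0
```

```bash
python3 go.py 0.612 -0.093 0.0182 86.5
```

```text
t 12.25 pos [ 0.6092 -0.0928  0.0517] open 0.452 F [ 0.7 -0.3 -0.6]
shift [-0.      0.003   0.0335] turn [-0.006 -0.001  0.003]
```

Call:
{"method": "servo_tool", "body": {
  "translation": [
    [0,0.002,0.012],
    [0,0,0.01],
    [0,0,0.006],
    [0,0,0.003],
    [0,0,0.0015],
    [0,0,0],
    [0,0,0]
  ],
  "turn": [
    [-0.004,0,0],
    [0,0,0],
    [0,0,0],
    [0,0,0],
    [0,0,0],
    [0,0,0],
    [0,0,0]
  ]
}}

```text
clock: 13.12
tool_pos: [0.6128, -0.0935, 0.021]
eef_rot: [0.728, 0.686, 0.001, 0.0]
contact_force: [-0.5, -0.1, -0.3]
opening: 0.45
finger_force: 20.0
```

```bash
python3 go.py 0.612 -0.093 0.0182 86.5
```

```text
t 13.12 pos [ 0.6128 -0.0935  0.021 ] open 0.45 F [-0.5 -0.1 -0.3]
shift [ 0.0005 -0.0008  0.0028] turn [ 0.002 -0.001  0.002]
```

Call:
{"method": "servo_tool", "body": {
  "translation": [
    [0,0,0.0015],
    [0,0,0.0015],
    [0,0,0],
    [0,0,0]
  ],
  "turn": [
    [0,0,0],
    [0,0,0],
    [0,0,0],
    [0,0,0]
  ]
}}

```text
clock: 13.62
tool_pos: [0.6127, -0.0936, 0.0182]
eef_rot: [0.728, 0.686, 0.001, 0.0]
contact_force: [-1.4, 0.0, 5.2]
opening: 0.451
finger_force: 20.0
```

Call:
{"method": "servo_tool", "body": {
  "translation": [
    [0,0,0],
    [0,0,0],
    [0,0,0],
    [0,0,-0.02],
    [0,0,-0.04],
    [0,0,-0.05],
    [0,0,-0.05],
    [0,0,0]
  ],
  "turn": [
    [0,0,0],
    [0,0,0],
    [0,0,0],
    [0,0,0],
    [0,0,0],
    [0,0,0],
    [0,0,0],
    [0,0,0]
  ],
  "grip": 0.65
}}

```text
clock: 14.62
tool_pos: [0.6153, -0.0928, 0.1834]
eef_rot: [0.728, 0.686, 0.005, 0.003]
contact_force: [0.5, 0.4, 0.9]
opening: 0.649
finger_force: 0.0
```

```bash
python3 - <<'E'
from h import *
s=snap('wrist','w5.png');C=cloud(s)
m=(abs(C[...,0]-.612)<.035)&(abs(C[...,1]+.094)<.035)&(C[...,2]>.025)&(C[...,2]<.06)
print(np.percentile(C[m][:,2],[5,50,95]),cv2.minAreaRect(C[m][:,:2].astype(np.float32)*1000))
E
python3 go.py 0.42 0.176 0.18 90
```

```text
[0.02925691 0.03736884 0.03864108] ((612.6685180664062, -95.06482696533203), (54.29216003417969, 40.099403381347656), 86.08870697021484)
t 14.68 pos [ 0.6136 -0.0935  0.1807] open 0.651 F [ 0.7 -0.3 -0.1]
shift [ 0.2576 -0.2092 -0.0004] turn [ 0.007 -0.001 -0.059]
```

The heat sink is seated, centred to under 1 mm. The black cap is next.

Call:
{"method": "servo_tool", "body": {
  "translation": [
    [0.043,-0.035,0],
    [0.043,-0.035,0],
    [0.043,-0.035,0],
    [0.043,-0.035,0],
    [0.043,-0.035,0],
    [0.043,-0.035,0],
    [0,0,0],
    [0,0,0]
  ],
  "turn": [
    [0.006,0,0],
    [0,0,0],
    [0,0,0],
    [0,0,0],
    [0,0,0],
    [0,0,-0.06],
    [0,0,0],
    [0,0,0]
  ],
  "grip": 1
}}

```text
clock: 15.68
tool_pos: [0.4178, 0.1753, 0.1782]
eef_rot: [0.707, 0.707, -0.002, -0.002]
contact_force: [0.3, -0.5, 0.7]
opening: 0.996
finger_force: 0.0
```

```bash
cat > near.py <<'E'
import sys
from h import *
x,y,lo,hi=map(float,sys.argv[1:5])
s=snap('wrist',*sys.argv[5:]);C=cloud(s)
m=(abs(C[...,0]-x)<.04)&(abs(C[...,1]-y)<.045)&(C[...,2]>lo)&(C[...,2]<hi)
P=C[m];print(m.sum(),np.percentile(P[:,2],[5,50,95]),cv2.minAreaRect(P[:,:2].astype(np.float32)*1000),cv2.minEnclosingCircle(P[:,:2].astype(np.float32)*1000))
E
python3 near.py .42 .179 .04 .07; python3 go.py 0.42 0.179 0.02 90
```

```text
1321 [0.04794006 0.0497189  0.05286781] ((419.9200134277344, 179.07821655273438), (34.927364349365234, 35.07829666137695), 8.052774429321289) ((419.963623046875, 178.99989318847656), 17.880767822265625)
t 15.72 pos [0.4183 0.1748 0.1782] open 1.001 F [ 0.1 -0.3 -0.1]
shift [0.0043 0.0025 0.1582] turn [-0.005  0.    -0.001]
```

Call:
{"method": "servo_tool", "body": {
  "translation": [
    [0.004,0.002,0.04],
    [0,0,0.05],
    [0,0,0.04],
    [0,0,0.02],
    [0,0,0.008],
    [0,0,0],
    [0,0,0]
  ],
  "turn": [
    [-0.004,0,0],
    [0,0,0],
    [0,0,0],
    [0,0,0],
    [0,0,0],
    [0,0,0],
    [0,0,0]
  ]
}}

```text
clock: 16.6
tool_pos: [0.4205, 0.1797, 0.0209]
eef_rot: [0.708, 0.707, 0.001, -0.0]
contact_force: [0.4, -0.0, 0.4]
opening: 1.007
finger_force: 0.0
```

Call:
{"method": "servo_tool", "body": {
  "translation": [
    [0,0,0],
    [0,0,0],
    [0,0,0],
    [0,0,0],
    [0,0,0],
    [0,0,0],
    [0,0,0]
  ],
  "turn": [
    [0,0,0],
    [0,0,0],
    [0,0,0],
    [0,0,0],
    [0,0,0],
    [0,0,0],
    [0,0,0]
  ],
  "grip": 0,
  "grip_force": 15
}}

```text
clock: 17.48
tool_pos: [0.4198, 0.1806, 0.0208]
eef_rot: [0.707, 0.707, 0.0, -0.001]
contact_force: [-0.1, 0.9, 0.7]
opening: 0.404
finger_force: 15.0
```

Call:
{"method": "servo_tool", "body": {
  "translation": [
    [0,0,-0.01],
    [0,0,-0.03],
    [0,0,-0.05],
    [0,0,-0.04],
    [0,0,0]
  ],
  "turn": [
    [0,0,0],
    [0,0,0],
    [0,0,0],
    [0,0,0],
    [0,0,0]
  ]
}}

```text
clock: 18.1
tool_pos: [0.4212, 0.1809, 0.1529]
eef_rot: [0.707, 0.707, 0.003, -0.0]
contact_force: [0.1, 0.2, -0.6]
opening: 0.405
finger_force: 15.0
```

```bash
python3 go.py 0.6042 -0.2216 0.15 86.5
```

```text
t 18.1 pos [0.4212 0.1809 0.1529] open 0.405 F [ 0.1  0.2 -0.6]
shift [-0.4024  0.1832  0.002 ] turn [ 0.004 -0.004  0.061]
```

Call:
{"method": "servo_tool", "body": {
  "translation": [
    [-0.05,0.023,0],
    [-0.05,0.023,0],
    [-0.05,0.023,0],
    [-0.05,0.023,0],
    [-0.05,0.023,0],
    [-0.05,0.023,0],
    [-0.05,0.023,0],
    [-0.05,0.022,0],
    [0,0,0],
    [0,0,0]
  ],
  "turn": [
    [0,0,0],
    [0,0,0],
    [0,0,0],
    [0,0,0],
    [0,0,0],
    [0,0,0],
    [0,0,0],
    [0,0,0.06],
    [0,0,0],
    [0,0,0]
  ]
}}

```text
clock: 19.35
tool_pos: [0.6022, -0.2187, 0.1485]
eef_rot: [0.727, 0.686, -0.0, -0.002]
contact_force: [-0.4, 0.9, -0.6]
opening: 0.404
finger_force: 15.0
```

```bash
python3 go.py 0.6042 -0.220 0.0248 86.5
```

```text
t 19.35 pos [ 0.6022 -0.2187  0.1485] open 0.404 F [-0.4  0.9 -0.6]
shift [-0.0015  0.0024  0.1237] turn [-0.003 -0.002  0.003]
```

Call:
{"method": "servo_tool", "body": {
  "translation": [
    [-0.0015,0.001,0.04],
    [0,0,0.04],
    [0,0,0.02],
    [0,0,0],
    [0,0,0]
  ],
  "turn": [
    [-0.003,0,0],
    [0,0,0],
    [0,0,0],
    [0,0,0],
    [0,0,0]
  ]
}}

```text
clock: 19.98
tool_pos: [0.6053, -0.2204, 0.0515]
eef_rot: [0.728, 0.686, 0.002, 0.001]
contact_force: [-0.6, -0.4, -0.6]
opening: 0.404
finger_force: 15.0
```

```bash
python3 go.py 0.6042 -0.220 0.0248 86.5
```

```text
t 19.98 pos [ 0.6053 -0.2204  0.0515] open 0.404 F [-0.6 -0.4 -0.6]
shift [ 0.0003 -0.0013  0.0267] turn [ 0.005 -0.002  0.003]
```

Call:
{"method": "servo_tool", "body": {
  "translation": [
    [0,-0.001,0.01],
    [0,0,0.009],
    [0,0,0.004],
    [0,0,0.002],
    [0,0,0.001],
    [0,0,0],
    [0,0,0]
  ],
  "turn": [
    [0.003,0,0],
    [0,0,0],
    [0,0,0],
    [0,0,0],
    [0,0,0],
    [0,0,0],
    [0,0,0]
  ]
}}

```text
clock: 20.85
tool_pos: [0.6031, -0.2209, 0.0248]
eef_rot: [0.728, 0.686, 0.0, -0.001]
contact_force: [-2.3, 0.2, 5.1]
opening: 0.401
finger_force: 15.0
```

The cap is down, with 5 N of contact. I'll release it and check the whole red kit.

Call:
{"method": "servo_tool", "body": {
  "translation": [
    [0,0,0],
    [0,0,0],
    [0,0,0],
    [0,0,-0.02],
    [0,0,-0.04],
    [0,0,-0.05],
    [0,0,-0.06],
    [0,0,0]
  ],
  "turn": [
    [0,0,0],
    [0,0,0],
    [0,0,0],
    [0,0,0],
    [0,0,0],
    [0,0,0],
    [0,0,0],
    [0,0,0]
  ],
  "grip": 0.6
}}

```text
clock: 21.85
tool_pos: [0.6069, -0.2206, 0.2009]
eef_rot: [0.728, 0.686, 0.004, 0.004]
contact_force: [0.3, -0.3, -1.0]
opening: 0.6
finger_force: 0.0
```

```bash
python3 near.py .604 -.2216 .04 .07 w6.png; python3 near.py .612 -.095 .025 .06;python3 near.py .608 -.162 .025 .036; python3 go.py 0.370 -0.283 0.2 80
```

```text
1181 [0.04942745 0.05373573 0.05658532] ((603.1670532226562, -222.00706481933594), (34.912254333496094, 34.752864837646484), 31.483285903930664) ((602.9929809570312, -222.5129852294922), 17.97162628173828)
1310 [0.03033883 0.03714792 0.03850415] ((612.6625366210938, -95.1358413696289), (54.21963119506836, 40.12400436401367), 86.73523712158203) ((612.4840087890625, -95.24315643310547), 33.197837829589844)
927 [0.03178672 0.03343841 0.03481415] ((612.744384765625, -162.14207458496094), (38.64310073852539, 89.49397277832031), 2.6182448863983154) ((612.3304443359375, -162.02999877929688), 47.5831413269043)
t 22.0 pos [ 0.6026 -0.2213  0.194 ] open 0.599 F [ 0.5  0.2 -1.6]
shift [-0.0753 -0.2286 -0.0057] turn [-0.001 -0.001  0.115]
```

View pics/w6.png

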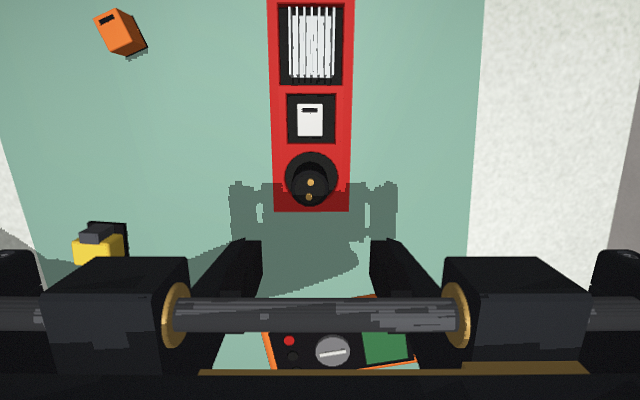

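The red kit is complete: heat sink (312,43), relay (310,119), black cap (310,183), all upright and centred. The blue kit starts with the transformer.

Call:
{"method": "servo_tool", "body": {
  "translation": [
    [-0.015,-0.0457,0],
    [-0.015,-0.0457,0],
    [-0.015,-0.0457,0],
    [-0.015,-0.0457,0],
    [-0.015,-0.0457,0],
    [0,0,0],
    [0,0,0],
    [0,0,0]
  ],
  "turn": [
    [0,0,0],
    [0,0,0],
    [0,0,0],
    [0,0,0],
    [0,0,0.08],
    [0,0,0],
    [0,0,0],
    [0,0,0]
  ],
  "grip": 1
}}

```text
clock: 23.0
tool_pos: [0.3722, -0.2818, 0.1939]
eef_rot: [0.754, 0.657, 0.001, -0.001]
contact_force: [0.5, 0.5, 0.7]
opening: 1.002
finger_force: 0.0
```

```bash
python3 near.py .37 -.282 .03 .06; python3 go.py 0.370 -0.282 0.015 82
```

```text
1593 [0.03382075 0.03540864 0.03665842] ((369.7828063964844, -283.295654296875), (48.071502685546875, 38.92987823486328), 82.41848754882812) ((370.10137939453125, -283.2050476074219), 25.53264045715332)
t 23.05 pos [ 0.3721 -0.2818  0.1939] open 1.005 F [-0.5 -0.2  0.1]
shift [-0.0009 -0.0021  0.1789] turn [ 0.    -0.002  0.002]
```

Call:
{"method": "servo_tool", "body": {
  "translation": [
    [-0.002,-0.002,0.05],
    [0,0,0.05],
    [0,0,0.045],
    [0,0,0.024],
    [0,0,0.01],
    [0,0,0],
    [0,0,0]
  ],
  "turn": [
    [0,0,0],
    [0,0,0],
    [0,0,0],
    [0,0,0],
    [0,0,0],
    [0,0,0],
    [0,0,0]
  ]
}}

```text
clock: 23.92
tool_pos: [0.3693, -0.2837, 0.0153]
eef_rot: [0.754, 0.656, 0.001, -0.0]
contact_force: [0.1, 1.5, 0.3]
opening: 0.997
finger_force: 0.0
```

Call:
{"method": "servo_tool", "body": {
  "translation": [
    [0,0,0],
    [0,0,0],
    [0,0,0],
    [0,0,0],
    [0,0,0],
    [0,0,0],
    [0,0,0]
  ],
  "turn": [
    [0,0,0],
    [0,0,0],
    [0,0,0],
    [0,0,0],
    [0,0,0],
    [0,0,0],
    [0,0,0]
  ],
  "grip": 0,
  "grip_force": 22
}}

```text
clock: 24.8
tool_pos: [0.3686, -0.2839, 0.0151]
eef_rot: [0.755, 0.656, 0.0, -0.001]
contact_force: [0.8, 0.1, 0.4]
opening: 0.448
finger_force: 22.0
```

Call:
{"method": "servo_tool", "body": {
  "translation": [
    [0,0,-0.01],
    [0,0,-0.03],
    [0,0,-0.05],
    [0,0,-0.05],
    [0,0,0]
  ],
  "turn": [
    [0,0,0],
    [0,0,0],
    [0,0,0],
    [0,0,0],
    [0,0,0]
  ]
}}

```text
clock: 25.42
tool_pos: [0.37, -0.2849, 0.1577]
eef_rot: [0.755, 0.656, 0.001, 0.002]
contact_force: [0.9, 0.7, -1.6]
opening: 0.45
finger_force: 22.0
```

```bash
python3 go.py 0.50 0.05 0.15 82
```

```text
t 25.43 pos [ 0.37   -0.2849  0.1577] open 0.45 F [ 0.9  0.7 -1.6]
shift [0.3498 0.0819 0.0079] turn [ 0.005  0.001 -0.001]
```

```bash
python3 go.py 0.59 0.10 0.16 91.5
```

```text
t 25.43 pos [ 0.37   -0.2849  0.1577] open 0.45 F [ 0.9  0.7 -1.6]
shift [ 0.4119  0.1641 -0.0017] turn [ 0.005  0.001 -0.166]
```

Call:
{"method": "servo_tool", "body": {
  "translation": [
    [0.0515,0.0205,0],
    [0.0515,0.0205,0],
    [0.0515,0.0205,0],
    [0.0515,0.0205,0],
    [0.0515,0.0205,0],
    [0.0515,0.0205,0],
    [0.0515,0.0205,0],
    [0.0515,0.0205,0],
    [0,0,0],
    [0,0,0]
  ],
  "turn": [
    [0.005,0,0],
    [0,0,0],
    [0,0,0],
    [0,0,0],
    [0,0,0],
    [0,0,0],
    [0,0,0],
    [0,0,0],
    [0,0,-0.166],
    [0,0,0]
  ]
}}

```text
clock: 26.68
tool_pos: [0.587, 0.101, 0.1528]
eef_rot: [0.698, 0.716, -0.003, -0.003]
contact_force: [-0.3, 0.1, -1.1]
opening: 0.451
finger_force: 22.0
```

```bash
python3 tray.py blue w7.png; python3 go.py 0.589 0.196 0.15 91.5
```

```text
outline [ 272   20  102  220 7951] [590.1 145.3] [ 80.2 184.8] 1.3
hole [590.5 128.3] [48.7 48.9] 1.6
hole [589.  194.7] [60.6 70.7] 1.2
t 26.73 pos [0.587  0.1001 0.1531] open 0.453 F [-0.4  0.2 -1.4]
shift [0.0958 0.0043 0.0031] turn [-0.008 -0.    -0.003]
```

View pics/w7.png

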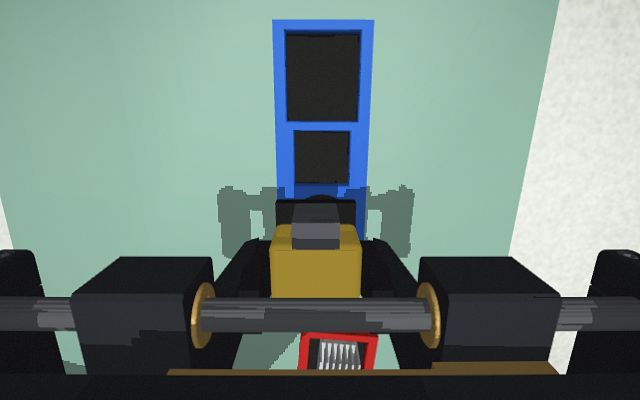

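The view shows the transformer held level at (315,255) and the blue tray's large pocket at (323,75), centred at (0.589,0.1947).

Call:
{"method": "servo_tool", "body": {
  "translation": [
    [0.0475,0.002,0],
    [0.0475,0.002,0],
    [0,0,0.03],
    [0,0,0.04],
    [0,0,0.025],
    [0,0,0],
    [0,0,0]
  ],
  "turn": [
    [-0.006,0,0],
    [0,0,0],
    [0,0,0],
    [0,0,0],
    [0,0,0],
    [0,0,0],
    [0,0,0]
  ]
}}

```text
clock: 27.6
tool_pos: [0.5901, 0.1961, 0.0609]
eef_rot: [0.698, 0.716, 0.002, -0.0]
contact_force: [0.1, 0.3, -1.1]
opening: 0.45
finger_force: 22.0
```

```bash
python3 go.py 0.589 0.1945 0.0191 91.4
```

```text
t 27.6 pos [0.5901 0.1961 0.0609] open 0.45 F [ 0.1  0.3 -1.1]
shift [-0.0017 -0.0012  0.0417] turn [ 0.002 -0.002  0.   ]
```

Call:
{"method": "servo_tool", "body": {
  "translation": [
    [-0.0015,-0.001,0.015],
    [0,0,0.012],
    [0,0,0.008],
    [0,0,0.004],
    [0,0,0.002],
    [0,0,0.001],
    [0,0,0],
    [0,0,0]
  ],
  "turn": [
    [0,0,0],
    [0,0,0],
    [0,0,0],
    [0,0,0],
    [0,0,0],
    [0,0,0],
    [0,0,0],
    [0,0,0]
  ]
}}

```text
clock: 28.6
tool_pos: [0.5886, 0.1951, 0.0192]
eef_rot: [0.698, 0.717, 0.001, -0.0]
contact_force: [-2.2, -1.7, 5.5]
opening: 0.452
finger_force: 22.0
```

Call:
{"method": "servo_tool", "body": {
  "translation": [
    [0,0,0],
    [0,0,0],
    [0,0,0],
    [0,0,-0.02],
    [0,0,-0.04],
    [0,0,-0.05],
    [0,0,-0.06],
    [0,0,0],
    [0,0,0]
  ],
  "turn": [
    [0,0,0],
    [0,0,0],
    [0,0,0],
    [0,0,0],
    [0,0,0],
    [0,0,0],
    [0,0,0],
    [0,0,0],
    [0,0,0]
  ],
  "grip": 0.65
}}

```text
clock: 29.72
tool_pos: [0.5884, 0.1942, 0.1887]
eef_rot: [0.698, 0.717, 0.001, -0.0]
contact_force: [-0.6, -0.2, 0.0]
opening: 0.652
finger_force: 0.0
```

```bash
python3 near.py .589 .195 .03 .06; python3 go.py 0.3585 0.29 0.2 125
```

```text
1725 [0.03745347 0.03938845 0.04059758] ((588.2713012695312, 196.20018005371094), (39.56793975830078, 47.59159469604492), 1.422058343887329) ((588.36279296875, 196.20997619628906), 25.590713500976562)
t 29.77 pos [0.588  0.1939 0.1875] open 0.647 F [-0.2 -0.  -0.4]
shift [ 0.1023 -0.2268 -0.0122] turn [-0.    -0.001 -0.584]
```

The transformer is seated, top at 40 mm. The silver cap is last, with the heading unchanged.

Call:
{"method": "servo_tool", "body": {
  "translation": [
    [0.0205,-0.0458,0],
    [0.0205,-0.0458,0],
    [0.0205,-0.0458,0],
    [0.0205,-0.0458,0],
    [0.0205,-0.0458,0],
    [0,0,0],
    [0,0,0],
    [0,0,0]
  ],
  "turn": [
    [0,0,0],
    [0,0,0],
    [0,0,0],
    [0,0,0],
    [0,0,0],
    [0,0,0],
    [0,0,0],
    [0,0,0]
  ],
  "grip": 1
}}

```text
clock: 30.78
tool_pos: [0.358, 0.29, 0.1875]
eef_rot: [0.699, 0.716, 0.001, -0.0]
contact_force: [0.5, -0.4, 0.3]
opening: 1.0
finger_force: 0.0
```

```bash
python3 near.py .3585 .294 .05 .08; python3 go.py 0.358 0.294 0.022 91.4
```

```text
1504 [0.05939923 0.06179118 0.06473514] ((357.7308349609375, 293.15606689453125), (37.41980743408203, 36.870994567871094), 51.20110321044922) ((357.9525146484375, 292.76800537109375), 18.953203201293945)
t 30.82 pos [0.358  0.2901 0.1876] open 1.003 F [ 0.1 -0.6 -0.4]
shift [ 0.0036 -0.      0.1656] turn [ 0.001 -0.002 -0.001]
```

Call:
{"method": "servo_tool", "body": {
  "translation": [
    [0.003,0,0.045],
    [0,0,0.05],
    [0,0,0.04],
    [0,0,0.02],
    [0,0,0.009],
    [0,0,0],
    [0,0,0]
  ],
  "turn": [
    [0,0,0],
    [0,0,0],
    [0,0,0],
    [0,0,0],
    [0,0,0],
    [0,0,0],
    [0,0,0]
  ]
}}

```text
clock: 31.7
tool_pos: [0.3575, 0.2943, 0.0243]
eef_rot: [0.698, 0.716, 0.001, -0.0]
contact_force: [-0.5, -0.5, -1.4]
opening: 1.003
finger_force: 0.0
```

Call:
{"method": "servo_tool", "body": {
  "translation": [
    [0,0,0],
    [0,0,0],
    [0,0,0],
    [0,0,0],
    [0,0,0],
    [0,0,0],
    [0,0,0]
  ],
  "turn": [
    [0,0,0],
    [0,0,0],
    [0,0,0],
    [0,0,0],
    [0,0,0],
    [0,0,0],
    [0,0,0]
  ],
  "grip": 0,
  "grip_force": 18
}}

```text
clock: 32.58
tool_pos: [0.357, 0.2944, 0.0241]
eef_rot: [0.698, 0.717, 0.001, -0.0]
contact_force: [-0.4, -0.7, 0.9]
opening: 0.426
finger_force: 18.0
```

Call:
{"method": "servo_tool", "body": {
  "translation": [
    [0,0,-0.01],
    [0,0,-0.03],
    [0,0,-0.05],
    [0,0,-0.05],
    [0,0,0]
  ],
  "turn": [
    [0,0,0],
    [0,0,0],
    [0,0,0],
    [0,0,0],
    [0,0,0]
  ]
}}

```text
clock: 33.2
tool_pos: [0.3581, 0.2953, 0.1668]
eef_rot: [0.698, 0.716, 0.004, -0.001]
contact_force: [-0.4, 0.1, -0.2]
opening: 0.426
finger_force: 18.0
```

```bash
python3 go.py 0.592 0.068 0.16 91.4
```

```text
t 33.2 pos [0.3581 0.2953 0.1668] open 0.426 F [-0.4  0.1 -0.2]
shift [-0.2333  0.228   0.0063] turn [ 0.005 -0.007  0.001]
```

Call:
{"method": "servo_tool", "body": {
  "translation": [
    [-0.0388,0.038,0],
    [-0.0388,0.038,0],
    [-0.0388,0.038,0],
    [-0.0388,0.038,0],
    [-0.0388,0.038,0],
    [-0.0388,0.038,0],
    [0,0,0],
    [0,0,0]
  ],
  "turn": [
    [0,0,0],
    [0,0,0],
    [0,0,0],
    [0,0,0],
    [0,0,0],
    [0,0,0],
    [0,0,0],
    [0,0,0]
  ]
}}

```text
clock: 34.2
tool_pos: [0.5898, 0.0677, 0.1623]
eef_rot: [0.697, 0.717, 0.0, -0.001]
contact_force: [-0.6, 0.6, -0.1]
opening: 0.424
finger_force: 18.0
```

Call:
{"method": "servo_tool", "body": {
  "translation": [
    [0,0,0.03],
    [0,0,0.04],
    [0,0,0.03],
    [0,0,0],
    [0,0,0]
  ],
  "turn": [
    [0,0,0],
    [0,0,0],
    [0,0,0],
    [0,0,0],
    [0,0,0]
  ]
}}

```text
clock: 34.83
tool_pos: [0.591, 0.0691, 0.0648]
eef_rot: [0.697, 0.717, 0.002, -0.001]
contact_force: [-0.0, 0.1, -0.5]
opening: 0.426
finger_force: 18.0
```

```bash
python3 go.py 0.592 0.069 0.0281 91.4
```

```text
t 34.83 pos [0.591  0.0691 0.0648] open 0.426 F [-0.   0.1 -0.5]
shift [-0.0003  0.0009  0.0367] turn [ 0.002 -0.003  0.004]
```

Call:
{"method": "servo_tool", "body": {
  "translation": [
    [0,0.001,0.013],
    [0,0,0.012],
    [0,0,0.006],
    [0,0,0.003],
    [0,0,0.002],
    [0,0,0.001],
    [0,0,0],
    [0,0,0]
  ],
  "turn": [
    [0,0,0],
    [0,0,0],
    [0,0,0],
    [0,0,0],
    [0,0,0],
    [0,0,0],
    [0,0,0],
    [0,0,0]
  ]
}}

```text
clock: 35.83
tool_pos: [0.5921, 0.0678, 0.0281]
eef_rot: [0.698, 0.716, 0.001, -0.0]
contact_force: [-3.3, -0.6, 8.5]
opening: 0.429
finger_force: 18.0
```

Call:
{"method": "servo_tool", "body": {
  "translation": [
    [0,0,0],
    [0,0,0],
    [0,0,0],
    [0,0,-0.02],
    [0,0,-0.04],
    [0,0,-0.05],
    [0,0,-0.06],
    [0,0,0],
    [0,0,0]
  ],
  "turn": [
    [0,0,0],
    [0,0,0],
    [0,0,0],
    [0,0,0],
    [0,0,0],
    [0,0,0],
    [0,0,0],
    [0,0,0],
    [0,0,0]
  ],
  "grip": 0.65
}}

```text
clock: 36.95
tool_pos: [0.5917, 0.067, 0.1973]
eef_rot: [0.698, 0.716, 0.001, -0.0]
contact_force: [-0.6, -0.9, -1.0]
opening: 0.657
finger_force: 0.0
```

```bash
python3 near.py .592 .068 .055 .08 w8.png; python3 m.py | grep -E "scene"
```

```text
1437 [0.06367341 0.06578504 0.06869995] ((591.9761352539062, 66.41670227050781), (37.04175567626953, 37.105628967285156), 57.06441879272461) ((592.227783203125, 66.05720520019531), 19.10202980041504)
scene red [ 611.6 -151. ] [204.7  80.8] 86.7 z nan
scene blue [594.2 148.1] [ 84.1 186.9] 1.3 z nan
scene [278 192  14  14 138] 0.033 top ([440.7, -72.3], [27.2, 29.4], 20.6) all ([440.6, -72.0], [27.2, 30.2], 20.6) [93. 41.  8.]
scene [461 209  26  27 537] 0.053 top ([595.8, 390.5], [58.4, 62.8], 64.0) all ([595.8, 390.5], [58.4, 62.8], 64.0) [24. 60. 34.]
scene [ 328  214   90   35 1743] 0.058 top ([595.7, 66.7], [35.9, 35.7], 52.7) all ([591.8, 136.4], [84.4, 207.0], 1.0) [31. 43. 63.]
scene [ 108  226   52   68 2557] 0.04 top ([631.9, -414.0], [176.6, 81.0], 7.0) all ([631.6, -413.4], [181.0, 85.8], 6.8) [49. 31. 13.]
scene [ 205  229   92   33 2041] 0.042 top ([608.3, -153.4], [172.8, 45.4], 84.6) all ([608.8, -154.3], [207.3, 86.8], 86.9) [64. 28. 27.]
```

View pics/w8.png

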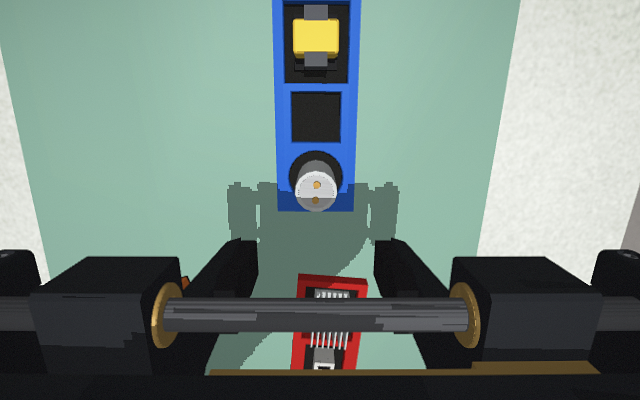

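The silver cap at (316,186) and transformer at (316,40) are both seated upright, and the square pocket at (316,117) is empty. The orange relay, multimeter and spool have not moved, so I'll hand in.

```bash
python3 -c "
from h import *
print(r.finish_job())"
```

```text
the job is handed in; nothing more can be done
None
```

I handed the job in at about 37 s; the last camera checks show both kits complete, with all five parts upright and centred in their pockets and the orange relay, multimeter and spool unmoved, though the hand-in call returned no verdict.

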